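Press the insole down in the gluing jig, heel to toe

ROBOT

A 7-joint arm with a two-finger parallel gripper is mounted at the origin on a cart in front of the work surface, level with it; the furniture and walls round the work are solid. World frame = base frame: x ahead of the robot, y to its left, z up, the work surface at z = 0. Lengths are in m, angles in degrees, forces in N, time in s.
With the tool pointing down it reaches from about 0.425 to 0.875 m from the base axis. Payload 4.7 kg.
Tool frame: the origin (TCP) lies at the very end of the fingers, on their centre line; the grasp point (between the pads) lies env.grip_point_offset behind it (env.grip_point_offset is the distance from the TCP to the grasp point, in m); z points along the fingers, y is the direction in which the jaws open and shut (so a half turn about z gives the same grasp; the last joint's range is limited). The gripper opens to 87 mm and grips with 3 to 60 N. Pads are 19 mm wide; open, the fingers measure 117 mm over their backs; the gripper's body (75 mm by 190 mm) begins 51 mm behind the grasp point.
Start: joints at [-72.473, 18.392, -4.016, 83.108, 1.295, 78.541, -3.26], TCP at [0.187, 0.623, 0.183] pointing down, gripper open.
Joint ranges: [-163.93, 163.93], [-17.29, 119.83], [-79.2, 71.16], [3.27, 140.29], [-89.18, 269.18], [5.43, 117.66], [-154.24, 154.24]. Speed limits (degrees/s): [147.25, 147.25, 180, 180, 180, 180, 180].

INTERFACE

Orientations are given as [roll, pitch, yaw] about the fixed x, y, z axes, in that order (R = Rz(yaw) Ry(pitch) Rx(roll)).
In Python, from cell import env gives the robot as it stands.
- The arm moves only by the tool send_rows, never from a script. Its argument "plan" is a list of rows, each a list of 7 numbers: the finger opening in mm, from 0 to 87, then the shift along the tool's x, y, z in mm, then the turn, a rotation vector about the tool's x, y, z in rad. A call has 1 to 12 rows; each row shifts and turns the commanded pose from where the row before left it, along the tool's axes as they then stand; what a row does not reach is not made up. A row lasts 1/10 s, in which the tool goes at most 50 mm and 8.59 degrees, less where a joint would pass 70% of its speed; a pose out of reach is approached as far as the arm can. A call is refused whole if a number of a shift passes 50 or a number of a turn 0.15, either way. A call with a gripper value outside its range is refused whole. The fingers move at their own pace and stop on an object; "grip_force" is the grip in N (left out, the last holds). Time passes only in rows, so rows that do not move let the fingers close. It gives the time, the measured TCP pose, the force and the opening at its end, in the units of the state.
- env.get_obs(): the state, without advancing time (a new reading comes with each control period).
- env.read_camera(name): name is "side" or "top" or "wrist"; returns the picture (420x560x3 uint8, red, green, blue); there is no depth.
- env.get_calibration(name): a dict with "fx", "fy", "cx", "cy" (pixels), "extrinsics" (4x4, takes a point from camera to world coordinates). Camera axes: x right, y down, z forward; pixel columns grow to the right and rows downward; lengths in m; the calibration is good to about 2 mm. A picture is of the moment at which its call begins: read the wrist's pose just before it. get_calibration takes no time and is no camera call; for the wrist camera it gives the pose at the moment of the call.
- env.sign_off(): hands the job in, once; it reports no verdict.
Trained networks look in the newest picture that a camera, given by its name, has taken for a name from the list of things; names that differ only in an ending like _2 or _b are one class to them, and where a whole thing is asked for, a point or a joint stands for the part that bears it (a point fixed in the world has none). Each returns a list of dicts, best first, with "confidence" (0 to 1); they miss things now and then, are a little off and sometimes report something else, mostly with a low value. They report only what shows in the picture. A call takes as long as a camera call.
- env.regions_of(camera, query): "region" (420x560 bool, what is visible of it) and "rect" ([left, top, right, bottom] in pixels, round what is visible of it).
The state is a dict: "time_s": time; "qpos": joint angles; "joint_velocities": joint speeds; "effort": joint torques, N m; "tool_pos": TCP position; "tool_rot": TCP orientation; "force": force on the tool from outside, world axes, zero at the start; "wrist_torque": the same for the moment, N m; "grip_width": finger opening in m.
Only numpy, scipy, OpenCV 4.12 (cv2) and the standard library are available. Lean on these libraries where they do the work, as an engineer would, in place of code of your own. Each camera call takes 0.05 s, during which the arm holds its last target. There are 200 camera calls.

TASK

The insole in the gluing jig has fresh cement under it: with your fingertips press the three plungers down home, one after another from heel to toe - the red cap, then the yellow, then the blue - each gently, as one would with a single finger, and finish one before starting the next. They stay down by themselves; take nothing in the fingers, leave the insole and the things around the jig where they are, and end with the hand clear.

Things in the scene. Friction and masses are not known exactly. Their poses are not given: they have to be found in the camera images.
- jig: Fixed gluing jig at any heading: plywood board 220 x 104 x 12 mm, an insole on it under three steel bridges (tops 53 mm above the bench), through each an upright plunger with a round coloured cap. Origin: centre of the underside, on the bench top; x runs from heel to toe, z up. Plungers at y = 0 and x = -52 mm (red, heel), 0 (yellow, waist), +52 mm (blue, toe).
- insole: Loose tan leather insole, 136 x 55 x 6 mm, lying flat on the jig's board; origin at the centre of its underside.
- cream_spool: Bystander: loose cream thread spool, upright, 29 mm across, 41 mm tall; origin centre of its underside.
- wax: Bystander: loose orange-brown block of thread wax, 32 x 50 x 18 mm; origin centre of its underside.
- cork: Bystander: loose cork rubbing block, 24 x 36 x 19 mm; origin centre of its underside.
- cup: Bystander: loose dark steel tack cup, 45 mm across, 26 mm tall; origin centre of its underside.
- heel_cap (a point): Centre of the top of the red cap (heel plunger); moves with it. The cap is 22 mm across and 12 mm thick; its top is 86.5 mm above the bench with the plunger fully up and 72.5 mm with it fully down. The cap sits on a small spring: once the plunger is down it still gives up to 5 mm, from about 5 N to 13 N, then stops hard.
- heel_plunger (a joint): How far the heel plunger (red cap) is pressed down, in m: 0 fully up, 0.014 fully down at its stop (rubber foot on the insole). It moves straight down against about 4 N of friction plus a little damping, and stays where it is left; at the start it is 0 to 3 mm down.
- waist_cap (a point): Centre of the top of the yellow cap (waist plunger); moves with it. The cap is 22 mm across and 12 mm thick; its top is 86.5 mm above the bench with the plunger fully up and 72.5 mm with it fully down. The cap sits on a small spring: once the plunger is down it still gives up to 5 mm, from about 5 N to 13 N, then stops hard.
- waist_plunger (a joint): How far the waist plunger (yellow cap) is pressed down, in m: 0 fully up, 0.014 fully down at its stop (rubber foot on the insole). It moves straight down against about 4 N of friction plus a little damping, and stays where it is left; at the start it is 0 to 3 mm down.
- toe_cap (a point): Centre of the top of the blue cap (toe plunger); moves with it. The cap is 22 mm across and 12 mm thick; its top is 86.5 mm above the bench with the plunger fully up and 72.5 mm with it fully down. The cap sits on a small spring: once the plunger is down it still gives up to 5 mm, from about 5 N to 13 N, then stops hard.
- toe_plunger (a joint): How far the toe plunger (blue cap) is pressed down, in m: 0 fully up, 0.014 fully down at its stop (rubber foot on the insole). It moves straight down against about 4 N of friction plus a little damping, and stays where it is left; at the start it is 0 to 3 mm down.

How it is judged (in metres and radians):
On the way, in this order (a step that is already met when the one before it is completed fails the run):
1. the heel plunger (red cap) is pressed down at least 10 of its 14 mm (value of joint heel_plunger above 0.01 m), for 0.2 s.
2. the waist plunger (yellow cap) is pressed down at least 10 of its 14 mm (value of joint waist_plunger above 0.01 m), for 0.2 s.
3. the toe plunger (blue cap) is pressed down at least 10 of its 14 mm (value of joint toe_plunger above 0.01 m), for 0.2 s.
At the end, for the whole second after the job is handed in: All three plungers are down by at least 10 of their 14 mm; the insole still lies on the board (moved less than about 1 cm) and the spool, wax, cork and cup stand at rest within 20 mm of where they stood (value of joint each of heel_plunger, waist_plunger, toe_plunger above 0.01 m and horizontal distance between insole and jig below 0.015 m and height (world z) of insole below 0.02 m and distance of each of cream_spool, wax, cork, cup from where it was at the start of the episode below 0.02 m and linear speed of each of cream_spool, wax, cork, cup below 0.02 m/s); the robot touches nothing.
It fails at once if the yellow (waist) plunger is pressed before the red (heel) one is down (value of joint waist_plunger above 0.006 m and value of joint heel_plunger below 0.01 m).
It fails at once if the blue (toe) plunger is pressed before the yellow (waist) one is down (value of joint toe_plunger above 0.006 m and value of joint waist_plunger below 0.01 m).
It fails at once if the robot pushes on the jig or a cap with more than 25 N (not gently) (contact force between any of the fingers, the arm and jig above 25 N).
It fails at once if the insole is moved (over 1 cm) or lifted (distance of insole from where it was at the start of the episode above 0.01 m or height (world z) of insole above 0.02 m).
It fails at once if a bystander is knocked, moved more than 20 mm or lifted (distance of any of cream_spool, wax, cork, cup from where it was at the start of the episode above 0.02 m or height (world z) of any of cream_spool, wax, cork, cup above 0.01 m).
It also fails if it takes over 43 s, if anything falls off the work surface, if the arm or the gripper's body presses on something with over 40 N, if the wrist force passes 120 N, or if a joint passes its speed limit or range.

## Working session

There is one attempt and no reset: what is moved stays moved. The work goes in short steps, Python scripts to look and compute and a tool call to move; the robot and the scene stay as the last step left them, time stands still between calls to the robot, and variables do not carry over. Pictures are saved under pics/ and viewed, about 8 in all and at most 12, crops included, and the job is handed in when it is done.

Besides the shell and the picture viewer there is one more tool, called by a JSON object that holds its "op" and its "data". send_rows: Moves the arm, as the interface text tells. Its arguments: {"type":"object","properties":{"plan":{"type":"array"},"grip_force":{"type":"number"}},"required":["plan"]}

```bash
mkdir -p pics; cat > h.py <<'E'
import numpy as np, cv2
from cell import env
def ray(cam,u,v,z,c=None):
    c=c or env.get_calibration(cam); T=np.array(c["extrinsics"])
    d=T[:3,:3]@np.array([(u-c["cx"])/c["fx"],(v-c["cy"])/c["fy"],1]); o=T[:3,3]
    return o+d*(z-o[2])/d[2]
def proj(cam,p):
    c=env.get_calibration(cam); T=np.linalg.inv(np.array(c["extrinsics"])); q=T[:3,:3]@p+T[:3,3]
    return c["fx"]*q[0]/q[2]+c["cx"],c["fy"]*q[1]/q[2]+c["cy"]
def save(n,*ims): cv2.imwrite(f"pics/{n}.png",cv2.cvtColor(np.hstack(ims),cv2.COLOR_RGB2BGR))
E
python3 - <<'E'
from h import *
o=env.get_obs(); print({k:np.round(v,3) for k,v in o.items()}, env.grip_point_offset)
for cam in ("top","side"):
    save(cam+"1",env.read_camera(cam))
    for n in ("heel_cap","waist_cap","toe_cap","cup","cream_spool","wax","cork","jig"):
        for d in env.regions_of(cam,n)[:2]:
            m=d["region"]; v,u=np.nonzero(m); print(cam,n,round(d["confidence"],2),np.round(d["rect"]),u.mean().round(1),v.mean().round(1),ray(cam,u.mean(),v.mean(),.08 if "_cap" in n else .02).round(4))
    c=env.get_calibration(cam);print(np.round(c["extrinsics"],3).tolist(),c["fx"])
E
```

```text
{'time_s': np.float64(0.0), 'qpos': array([-72.471,  18.438,  -4.015,  83.176,   1.295,  78.542,  -3.259]), 'joint_velocities': array([ 0.031,  0.034, -0.066, -0.028, -0.086, -0.052, -0.111]), 'effort': array([-0.0000e+00, -4.9129e+01, -4.0400e-01, -3.1253e+01, -6.4000e-02,
        4.4000e-02,  0.0000e+00]), 'tool_pos': array([0.187, 0.622, 0.182]), 'tool_rot': array([-1.79889e+02,  6.00000e-03,  1.63282e+02]), 'force': array([ 0.066, -0.175, -1.1  ]), 'wrist_torque': array([-0.069,  0.009, -0.024]), 'grip_width': np.float64(0.087)} 0.0187
top heel_cap 0.64 [240. 236. 253. 248.] 246.7 241.0 [ 0.4774 -0.1079  0.08  ]
top waist_cap 0.49 [251. 213. 266. 222.] 259.5 218.4 [ 0.5223 -0.1336  0.08  ]
top toe_cap 0.54 [268. 193. 279. 206.] 272.0 195.9 [ 0.5676 -0.1589  0.08  ]
top cup 0.7 [201. 210. 223. 231.] 209.1 221.3 [ 0.5229 -0.0239  0.02  ]
top cream_spool 0.73 [232. 167. 244. 183.] 238.2 175.4 [ 0.6225 -0.0858  0.02  ]
top cream_spool 0.28 [242. 235. 254. 247.] 246.9 241.0 [ 0.4799 -0.1047  0.02  ]
top wax 0.82 [275. 252. 300. 279.] 288.2 264.6 [ 0.4293 -0.1922  0.02  ]
top wax 0.67 
[... 231 characters left out ...]
.443], [-1.0, 0.008, -0.014, -0.156], [0.013, -0.13, -0.991, 0.91], [0.0, 0.0, 0.0, 1.0]] 415.9079490706518
side toe_cap 0.68 [306. 206. 315. 217.] 308.5 212.4 [ 0.5675 -0.158   0.08  ]
side cup 0.91 [274. 171. 299. 198.] 285.6 181.4 [ 0.5233 -0.0283  0.02  ]
side cream_spool 0.79 [330. 192. 348. 224.] 338.4 204.6 [ 0.6216 -0.0827  0.02  ]
side wax 0.98 [209. 237. 244. 264.] 225.0 251.0 [ 0.4302 -0.1984  0.02  ]
side cork 0.85 [277. 270. 298. 292.] 287.5 279.8 [ 0.5378 -0.2509  0.02  ]
side jig 0.82 [213. 183. 349. 274.] 284.9 227.6 [ 0.5278 -0.1421  0.02  ]
[[0.998, 0.038, -0.046, 0.56], [0.059, -0.738, 0.672, -0.731], [-0.009, -0.674, -0.739, 0.721], [0.0, 0.0, 0.0, 1.0]] 525.8321361766333
```

```bash
python3 - <<'E'
import cv2
a=cv2.imread("pics/top1.png")[140:300,180:340];b=cv2.imread("pics/side1.png")[150:310,190:370]
cv2.imwrite("pics/c1.png",cv2.hconcat([cv2.resize(a,(390,390),interpolation=3),cv2.resize(b,(400,390),interpolation=3)]))
E
```

```text
(no output)
```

View pics/c1.png

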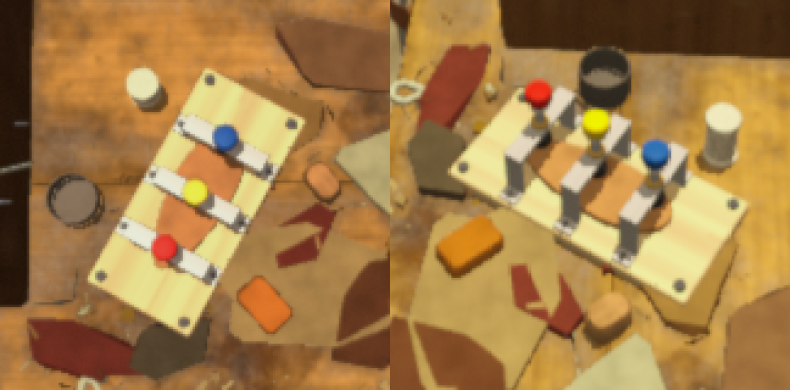

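```bash
cat > caps.py <<'E'
from h import *
from scipy.optimize import least_squares
def caps():
    M={}
    for cam in ("top","side"):
        im=env.read_camera(cam); hsv=cv2.cvtColor(im,cv2.COLOR_RGB2HSV); H,S,V=[hsv[...,i].astype(int) for i in range(3)]
        c={"r":((H<4)|(H>176))&(S>200)&(V>110),"y":(H>24)&(H<34)&(S>190)&(V>110),"b":(H>100)&(H<120)&(S>150)&(V>70)}
        for k,m in c.items():
            g=np.zeros_like(m); g[150:300,180:370]=1
            n,l,s,ce=cv2.connectedComponentsWithStats((m&g).astype(np.uint8)); i=1+s[1:,4].argmax() if n>1 else None
            if i: M[cam,k]=ce[i]; print(cam,k,s[i],ce[i].round(1))
    for k in "ryb":
        f=lambda p:np.concatenate([np.array(proj(c,p))-M[c,k] for c in ("top","side")])
        r=least_squares(f,[.5,-.13,.08]); print(k,r.x.round(4),r.fun.round(2))
E
python3 - <<'E'
from caps import *
caps()
save("full",cv2.resize(env.read_camera("top"),(400,300)),cv2.resize(env.read_camera("side"),(400,300)))
E
```

```text
top r [244 237   8  10  35] [248.7 241.3]
top y [264 217   1   3   3] [264. 218.]
top b [268 192   9   9  63] [272.1 196.1]
side r [251 184  11   9  60] [256.3 188.7]
side y [277 195  11  10  99] [282.1 199.5]
side b [304 208  11  10  87] [309.  212.5]
r [ 0.4773 -0.1118  0.0833] [-0.07 -0.36 -0.31  0.04]
y [ 0.5228 -0.1425  0.0917] [-0.08 -0.43 -0.36  0.06]
b [ 0.5678 -0.159   0.0806] [-0.06 -0.35 -0.29  0.05]
```

View pics/full.png

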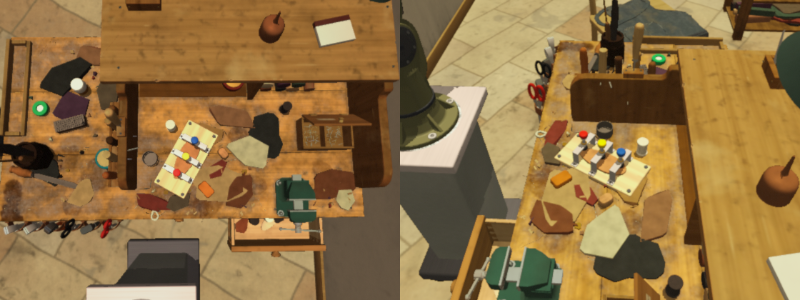

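```bash
python3 - <<'E'
from h import *
s=env.read_camera("side"); t=env.read_camera("top"); 
save("s2",cv2.resize(s[20:300,190:470],(400,400),interpolation=cv2.INTER_CUBIC),cv2.resize(t[90:290,0:200],(400,400),interpolation=cv2.INTER_CUBIC))
for cam,u,v in (("side",243,171),("top",161,263),("top",192,263),("top",161,115),("top",192,115),("top",400,115)):
    print(cam,u,v,[ray(cam,u,v,z).round(3).tolist() for z in (0,.1,.2,.3)])
E
```

```text
side 243 171 [[0.436, 0.017, 0.0], [0.454, -0.087, 0.1], [0.471, -0.191, 0.2], [0.488, -0.295, 0.3]]
top 161 263 [[0.435, 0.082, 0.0], [0.436, 0.056, 0.1], [0.437, 0.029, 0.2], [0.438, 0.003, 0.3]]
top 192 263 [[0.434, 0.015, 0.0], [0.435, -0.004, 0.1], [0.436, -0.023, 0.2], [0.437, -0.042, 0.3]]
top 161 115 [[0.767, 0.091, 0.0], [0.731, 0.063, 0.1], [0.696, 0.036, 0.2], [0.66, 0.009, 0.3]]
top 192 115 [[0.767, 0.021, 0.0], [0.731, 0.001, 0.1], [0.695, -0.018, 0.2], [0.66, -0.038, 0.3]]
top 400 115 [[0.764, -0.453, 0.0], [0.729, -0.42, 0.1], [0.693, -0.388, 0.2], [0.658, -0.355, 0.3]]
```

View pics/s2.png

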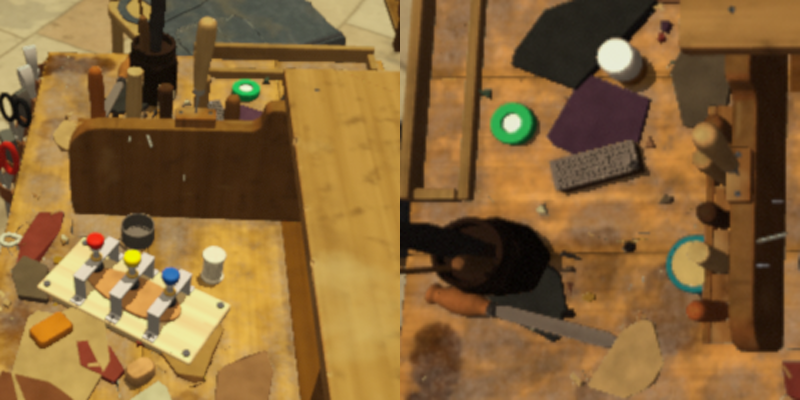

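{"op": "send_rows", "data": {"plan": [[0,-1,-36,-20,0,0,0],[0,-1,-36,-20,0,0,0],[0,-1,-36,-20,0,0,0],[0,-1,-36,-20,0,0,0],[0,-1,-36,-20,0,0,0],[0,-41,-11,0,0,0,0],[0,-41,-11,0,0,0,0],[0,-41,-11,0,0,0,0],[0,-41,-11,0,0,0,0],[0,-41,-11,0,0,0,0]]}}

```text
time_s: 2.2
tool_pos: [0.3218, 0.336, 0.2838]
tool_rot: [179.9, 0.0, 163.3]
force: [0.6, 1.3, -0.2]
grip_width: 0.0151
```

{"op": "send_rows", "data": {"plan": [[0,-31,-28,0,0,0,0],[0,-31,-28,0,0,0,0],[0,-31,-28,0,0,0,0],[0,-31,-28,0,0,0,0],[0,-31,-28,0,0,0,0],[0,-31,-28,0,0,0,0],[0,-17,-43,0,0,0,0],[0,-17,-43,0,0,0,0],[0,-17,-43,0,0,0,0],[0,-17,-43,0,0,0,0],[0,-17,-43,0,0,0,0],[0,0,0,0,0,0,0]]}}

```text
time_s: 3.4
tool_pos: [0.4692, -0.1157, 0.2841]
tool_rot: [-179.9, 0.1, 162.6]
force: [0.5, -0.4, -0.1]
grip_width: 0.0002
```

```bash
python3 - <<'E'
from h import *
o=env.get_obs(); print(o["qpos"].round(1),o["tool_pos"].round(4),o["tool_rot"].round(2),o["force"].round(2),o["grip_width"])
im=env.read_camera("wrist"); save("w1",im)
c=env.get_calibration("wrist")
for n in ("heel_cap","waist_cap","toe_cap"):
    for d in env.regions_of("wrist",n)[:1]:
        v,u=np.nonzero(d["region"]); print(n,round(d["confidence"],2),d["rect"],u.mean(),v.mean(),ray("wrist",u.mean(),v.mean(),.083,c).round(4))
print(np.round(c["extrinsics"],3).tolist(),c["fx"])
E
```

```text
[-38.9  -7.9  45.1  97.8   5.7  87.7  78.4] [ 0.4692 -0.1157  0.2841] [-1.7994e+02  1.2000e-01  1.6259e+02] [ 0.49 -0.37 -0.14] 0.00020775249625756815
heel_cap 0.8 [276.2, 171.1, 292.1, 189.1] 284.32793522267207 180.48987854251013 [ 0.476  -0.1022  0.083 ]
waist_cap 0.66 [269.6, 210.3, 287.5, 228.2] 275.70222222222225 218.5911111111111 [ 0.5203 -0.127   0.083 ]
toe_cap 0.6 [260.6, 246.9, 273.1, 251.9] 268.93333333333334 249.57777777777778 [ 0.5589 -0.1483  0.083 ]
[[0.294, 0.911, 0.29, 0.39], [0.956, -0.281, -0.088, -0.087], [0.001, 0.303, -0.953, 0.485], [0.0, 0.0, 0.0, 1.0]] 331.80931775521236
```

View pics/w1.png

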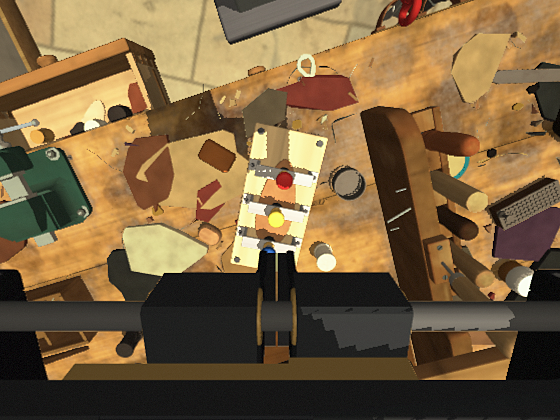

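{"op": "send_rows", "data": {"plan": [[0,-5,11,0,0,0,0],[0,0,0,35,0,0,0],[0,0,0,35,0,0,0],[0,0,0,35,0,0,0],[0,0,0,30,0,0,0],[0,0,0,25,0,0,0],[0,0,0,20,0,0,0],[0,0,0,0,0,0,0],[0,0,0,0,0,0,0],[0,0,0,0,0,0,0]]}}

```text
time_s: 4.6
tool_pos: [0.4792, -0.098, 0.1046]
tool_rot: [180.0, 0.1, 163.3]
force: [0.0, -0.8, 0.6]
grip_width: 0.0006
```

```bash
python3 - <<'E'
from h import *
o=env.get_obs(); print(o["qpos"].round(1),o["tool_pos"].round(4),o["tool_rot"].round(2),o["force"].round(2))
t=env.read_camera("top"); s=env.read_camera("side")
save("p1",cv2.resize(t[150:290,180:340],(400,350),interpolation=2),cv2.resize(s[140:280,200:360],(400,350),interpolation=2))
E
```

```text
[-38.2   1.1  47.7 112.8  -0.9  66.3  83.2] [ 0.4792 -0.098   0.1046] [1.7996e+02 1.1000e-01 1.6335e+02] [ 0.03 -0.76  0.63]
```

View pics/p1.png

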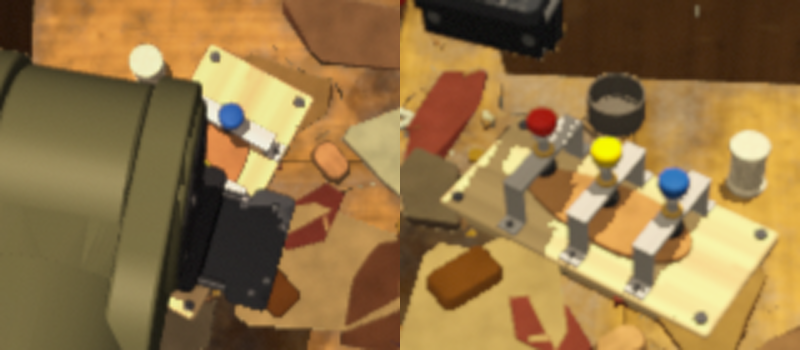

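```bash
python3 - <<'E'
from h import *
o=env.get_obs(); p=o["tool_pos"]; print(o["time_s"],p)
for dz in (0,.05,.07,.1): print(dz,[np.round(proj(c,p+[0,0,dz]),1) for c in ("top","side")])
t=env.read_camera("top"); s=env.read_camera("side"); w=env.read_camera("wrist")
save("p2",cv2.resize(s,(400,300),interpolation=3),cv2.resize(w,(400,300),interpolation=3))
E
```

```text
4.7 [ 0.4790408  -0.09829203  0.10457637]
0 [array([241. , 239.7]), array([257.2, 174.2])]
0.05 [array([239. , 238.4]), array([255.9, 151.8])]
0.07 [array([238.1, 237.9]), array([255.4, 142.4])]
0.1 [array([236.7, 237. ]), array([254.6, 127.5])]
```

View pics/p2.png

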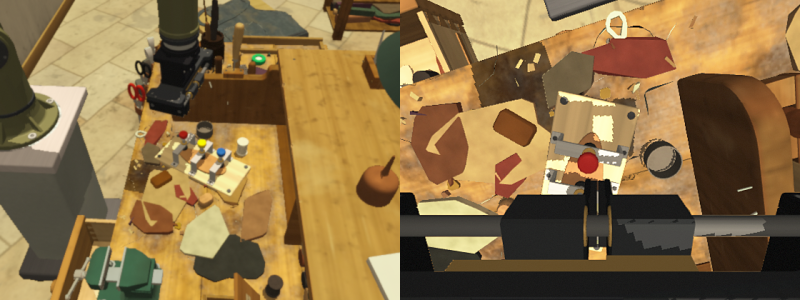

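```bash
python3 - <<'E'
from h import *
o=env.get_obs(); p=o["tool_pos"]; print(np.round(proj("wrist",p),1),np.round(proj("wrist",p+[0,0,.07]),1))
s=env.read_camera("side"); w=env.read_camera("wrist")
save("p3",cv2.resize(s[90:230,190:330],(400,400),interpolation=2),cv2.resize(w[190:330,200:340],(400,400),interpolation=2))
E
```

```text
[275.5 240.4] [275.3 299.8]
```

View pics/p3.png

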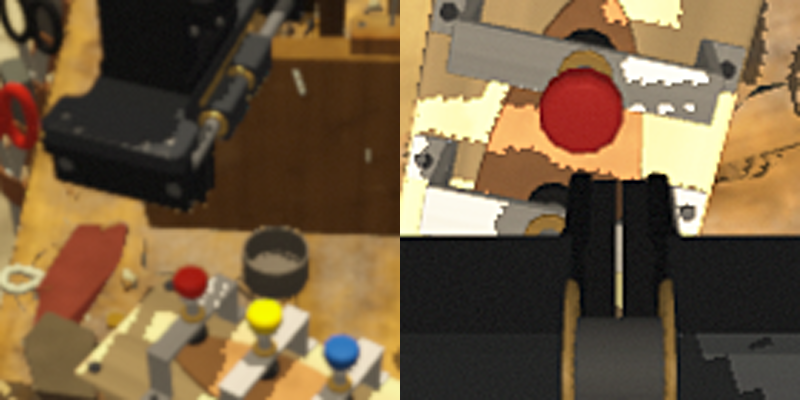

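```bash
python3 - <<'E'
from h import *
o=env.get_obs(); p=o["tool_pos"]; print(p)
for d in env.regions_of("wrist","heel_cap")[:2]:
    v,u=np.nonzero(d["region"]);l,t,r,b=d["rect"]; print(d["confidence"],d["rect"],[ray("wrist",u.mean(),v.mean(),z).round(4) for z in (.08,.085)])
E
```

```text
[ 0.47812323 -0.09858111  0.10372589]
0.71 [247.4, 212.0, 276.5, 244.0] [array([ 0.4759, -0.1071,  0.08  ]), array([ 0.4741, -0.1064,  0.085 ])]
```

{"op": "send_rows", "data": {"plan": [[0,0,-9,0,0,0,0],[0,0,0,7,0,0,0],[0,0,0,7,0,0,0],[0,0,0,2,0,0,0],[0,0,0,2,0,0,0],[0,0,0,2,0,0,0],[0,0,0,2,0,0,0],[0,0,0,2,0,0,0],[0,0,0,2,0,0,0],[0,0,0,0,0,0,0],[0,0,0,0,0,0,0]]}}

```text
time_s: 6.1
tool_pos: [0.4753, -0.1072, 0.0774]
tool_rot: [180.0, 0.0, 163.3]
force: [-0.0, -0.4, -0.6]
grip_width: 0.0003
```

{"op": "send_rows", "data": {"plan": [[0,0,0,2,0,0,0],[0,0,0,2,0,0,0],[0,0,0,2,0,0,0]]}}

```text
time_s: 6.4
tool_pos: [0.4753, -0.1072, 0.0712]
tool_rot: [180.0, 0.0, 163.3]
force: [1.3, 0.2, -0.3]
grip_width: 0.0004
```

```bash
python3 - <<'E'
from h import *
o=env.get_obs(); p=o["tool_pos"]; print(p,o["force"],o["wrist_torque"])
s=env.read_camera("side"); w=env.read_camera("wrist")
for d in env.regions_of("wrist","heel_cap")[:2]:
    v,u=np.nonzero(d["region"]); print(d["confidence"],d["rect"],[ray("wrist",u.mean(),v.mean(),z).round(4) for z in (.07,.08,.085)])
print(proj("wrist",p))
save("p4",cv2.resize(s[130:270,190:330],(400,400),interpolation=2),cv2.resize(w[190:330,200:340],(400,400),interpolation=2))
E
```

```text
[ 0.4752642  -0.10718751  0.0711858 ] [ 1.28687255  0.1995598  -0.30102829] [-0.01330466 -0.00248409 -0.02063275]
0.85 [258.4, 232.5, 293.1, 253.8] [array([ 0.4769, -0.1075,  0.07  ]), array([ 0.4729, -0.1063,  0.08  ]), array([ 0.4709, -0.1057,  0.085 ])]
(np.float64(275.57990978251905), np.float64(240.60732899463045))
```

View pics/p4.png

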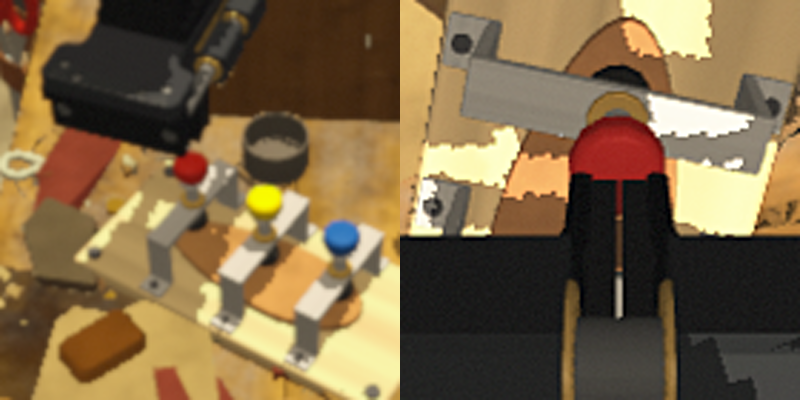

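{"op": "send_rows", "data": {"plan": [[0,0,0,1.5,0,0,0],[0,0,0,1.5,0,0,0]]}}

```text
time_s: 6.75
tool_pos: [0.4753, -0.1072, 0.0683]
tool_rot: [180.0, 0.0, 163.3]
force: [-0.2, -0.3, 0.3]
grip_width: 0.0006
```

{"op": "send_rows", "data": {"plan": [[0,0,0,1.5,0,0,0],[0,0,0,1.5,0,0,0]]}}

```text
time_s: 6.95
tool_pos: [0.4753, -0.1072, 0.0652]
tool_rot: [180.0, 0.0, 163.3]
force: [-0.4, -0.5, 0.0]
grip_width: 0.0003
```

```bash
cat > chk.py <<'E'
from h import *
import sys
n=sys.argv[1]; o=env.get_obs(); p=o["tool_pos"]; print(p.round(4),o["force"].round(2))
for cam in ("side","wrist"):
    im=env.read_camera(cam)
    for q in sys.argv[2:]:
        for d in env.regions_of(cam,q)[:1]:
            v,u=np.nonzero(d["region"]); print(cam,q,round(d["confidence"],2),np.round(d["rect"]),u.mean().round(1),v.mean().round(1))
    # red/yellow/blue masks
    H,S,V=[x.astype(int) for x in cv2.split(cv2.cvtColor(im,cv2.COLOR_RGB2HSV))]
    for k,m in {"r":((H<4)|(H>176))&(S>180)&(V>90),"y":(H>24)&(H<34)&(S>190)&(V>110),"b":(H>100)&(H<120)&(S>150)&(V>70)}.items():
        if cam=="side":
            g=np.zeros_like(m);g[165:260,240:330]=1; nn,l,s,ce=cv2.connectedComponentsWithStats((m&g).astype(np.uint8))
            if nn>1: i=1+s[1:,4].argmax(); print(k,s[i],ce[i].round(1))
    cv2.imwrite(f"pics/{n}_{cam}.png",im[...,::-1])
E
python3 chk.py a heel_cap waist_cap toe_cap
```

```text
[ 0.4753 -0.1072  0.0652] [-0.45 -0.49  0.03]
side heel_cap 0.58 [250. 185. 264. 194.] 257.0 188.9
side waist_cap 0.66 [279. 195. 292. 225.] 282.2 204.8
side toe_cap 0.51 [301. 205. 314. 220.] 308.7 212.5
r [251 184  11  10  77] [256.5 188.9]
y [276 195  12  10 100] [282.  199.5]
b [304 208  11  11  87] [309.1 212.8]
wrist heel_cap 0.96 [259. 233. 291. 254.] 275.3 243.5
```

```bash
python3 - <<'E'
from h import *
p4=cv2.imread("pics/p4.png")[:,400:]; a=cv2.imread("pics/a_wrist.png")[190:330,200:340]
a=cv2.resize(a,(400,400),interpolation=2)
cv2.imwrite("pics/cmp.png",cv2.hconcat([p4,a]))
E
```

```text
(no output)
```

View pics/cmp.png

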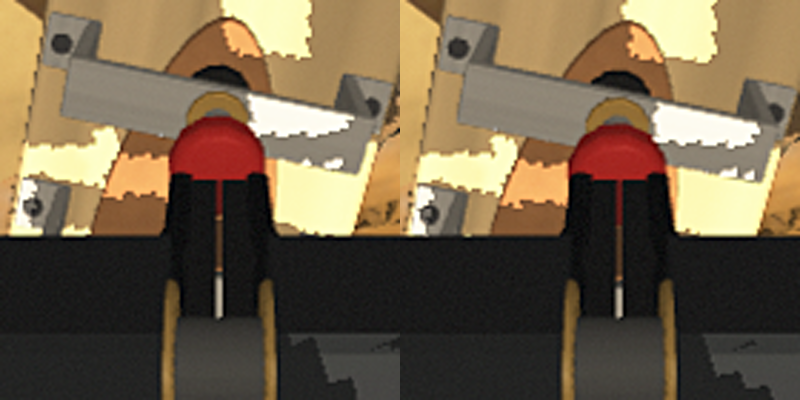

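{"op": "send_rows", "data": {"plan": [[0,0,0,1.5,0,0,0],[0,0,0,1.5,0,0,0],[0,0,0,1,0,0,0]]}}

```text
time_s: 7.65
tool_pos: [0.4752, -0.1072, 0.0612]
tool_rot: [180.0, -0.0, 163.3]
force: [-0.4, 0.4, -0.4]
grip_width: 0.0004
```

```bash
python3 chk.py b heel_cap
```

```text
[ 0.4752 -0.1072  0.0612] [-0.39  0.38 -0.43]
r [251 184  11  10  61] [257.3 189.1]
y [276 195  12  11 101] [282.  199.5]
b [304 208  11  11  87] [309.1 212.8]
wrist heel_cap 0.98 [260. 236. 293. 252.] 275.9 244.7
```

{"op": "send_rows", "data": {"plan": [[0,0,0,1.5,0,0,0],[0,0,0,1.5,0,0,0],[0,0,0,1,0,0,0]]}}

```text
time_s: 8.15
tool_pos: [0.4752, -0.1072, 0.0572]
tool_rot: [180.0, -0.0, 163.3]
force: [-0.5, 0.1, -0.5]
grip_width: 0.0004
```

```bash
python3 chk.py c heel_cap; python3 -c "
import cv2
a=cv2.imread('pics/c_wrist.png')[190:330,200:340];b=cv2.imread('pics/c_side.png')[130:270,190:330]
cv2.imwrite('pics/c2.png',cv2.hconcat([cv2.resize(b,(400,400)),cv2.resize(a,(400,400))]))"
```

```text
[ 0.4752 -0.1072  0.0572] [-0.46  0.14 -0.48]
side heel_cap 0.64 [254. 188. 262. 195.] 258.6 189.1
r [254 185   8   9  48] [258.  189.3]
y [276 195  12  10 101] [281.9 199.5]
b [304 208  11  11  87] [309.1 212.8]
wrist heel_cap 0.9 [259. 240. 292. 256.] 275.7 246.0
```

View pics/c2.png

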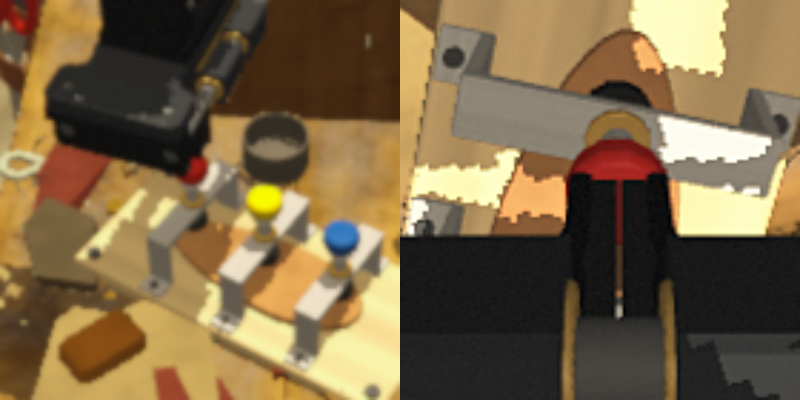

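{"op": "send_rows", "data": {"plan": [[0,0,0,1.5,0,0,0],[0,0,0,1.5,0,0,0]]}}

```text
time_s: 8.55
tool_pos: [0.4753, -0.1072, 0.0543]
tool_rot: [180.0, 0.0, 163.3]
force: [-1.1, 0.9, 0.5]
grip_width: 0.0005
```

{"op": "send_rows", "data": {"plan": [[0,0,0,1.5,0,0,0],[0,0,0,1.5,0,0,0]]}}

```text
time_s: 8.75
tool_pos: [0.4753, -0.1072, 0.0512]
tool_rot: [180.0, -0.0, 163.3]
force: [0.3, -0.6, 0.2]
grip_width: 0.0008
```

```bash
python3 chk.py d heel_cap; python3 -c "
import cv2
a=cv2.imread('pics/d_wrist.png')[190:330,200:340];b=cv2.imread('pics/d_side.png')[130:270,190:330]
cv2.imwrite('pics/d2.png',cv2.hconcat([cv2.resize(b,(400,400)),cv2.resize(a,(400,400))]))"
```

```text
[ 0.4753 -0.1072  0.0512] [ 0.3  -0.59  0.23]
side heel_cap 0.37 [254. 188. 262. 195.] 259.1 189.9
r [257 187   5   7  26] [258.8 190. ]
y [276 195  12  10 101] [281.9 199.5]
b [304 208  11  11  89] [309.  212.8]
wrist heel_cap 0.66 [264. 243. 288. 256.] 275.3 247.9
```

View pics/d2.png

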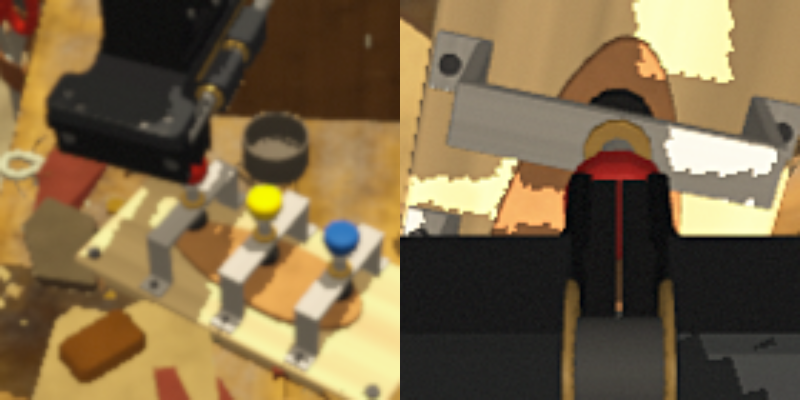

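{"op": "send_rows", "data": {"plan": [[0,0,0,1.5,0,0,0],[0,0,0,1.5,0,0,0]]}}

```text
time_s: 9.15
tool_pos: [0.4754, -0.1072, 0.0483]
tool_rot: [180.0, 0.0, 163.3]
force: [-0.1, 1.4, -0.3]
grip_width: 0.0006
```

{"op": "send_rows", "data": {"plan": [[0,0,0,1.5,0,0,0],[0,0,0,1.5,0,0,0]]}}

```text
time_s: 9.35
tool_pos: [0.4754, -0.1072, 0.0455]
tool_rot: [180.0, 0.0, 163.3]
force: [-1.3, 0.8, 4.0]
grip_width: 0.0006
```

```bash
python3 chk.py e heel_cap
```

```text
[ 0.4754 -0.1072  0.0455] [-1.31  0.82  4.02]
r [257 187   5   7  16] [259.1 190.6]
y [276 195  12  10 101] [281.9 199.5]
b [304 208  11  11  88] [309.1 212.7]
wrist heel_cap 0.7 [258. 246. 288. 264.] 275.0 249.5
```

{"op": "send_rows", "data": {"plan": [[0,0,0,1.5,0,0,0],[0,0,0,1.5,0,0,0],[0,0,0,1.5,0,0,0]]}}

```text
time_s: 9.85
tool_pos: [0.4754, -0.1072, 0.0409]
tool_rot: [180.0, 0.0, 163.3]
force: [-0.7, 1.5, 3.8]
grip_width: 0.0006
```

```bash
python3 chk.py f heel_cap waist_cap
```

```text
[ 0.4754 -0.1072  0.0409] [-0.74  1.51  3.79]
r [257 190   5   6  14] [259.1 192.9]
y [276 195  12  11 101] [282.  199.5]
b [304 208  11  11  88] [309.  212.8]
wrist heel_cap 0.42 [268. 248. 287. 254.] 276.5 249.2
```

Constant ~4 N and the red cap is moving down in the side view (190→193). Continue.

{"op": "send_rows", "data": {"plan": [[0,0,0,1.5,0,0,0],[0,0,0,1.5,0,0,0],[0,0,0,1,0,0,0]]}}

```text
time_s: 10.45
tool_pos: [0.4754, -0.1072, 0.0368]
tool_rot: [180.0, 0.0, 163.3]
force: [-0.9, 0.4, 2.6]
grip_width: 0.0006
```

{"op": "send_rows", "data": {"plan": [[0,0,0,1,0,0,0],[0,0,0,1,0,0,0]]}}

```text
time_s: 10.65
tool_pos: [0.4753, -0.1072, 0.0348]
tool_rot: [180.0, 0.0, 163.3]
force: [-0.7, 0.5, 4.0]
grip_width: 0.0006
```

{"op": "send_rows", "data": {"plan": [[0,0,0,1,0,0,0],[0,0,0,1,0,0,0]]}}

```text
time_s: 10.85
tool_pos: [0.4754, -0.1073, 0.0329]
tool_rot: [180.0, 0.0, 163.3]
force: [-1.7, -0.0, 6.5]
grip_width: 0.0003
```

{"op": "send_rows", "data": {"plan": [[0,0,0,0.7,0,0,0],[0,0,0,0.5,0,0,0]]}}

```text
time_s: 11.05
tool_pos: [0.4754, -0.1073, 0.0319]
tool_rot: [180.0, 0.0, 163.3]
force: [-2.0, 0.6, 7.2]
grip_width: 0.0007
```

{"op": "send_rows", "data": {"plan": [[0,0,0,0,0,0,0],[0,0,0,0,0,0,0],[0,0,0,-10,0,0,0],[0,0,0,-15,0,0,0],[0,0,0,-25,0,0,0],[0,0,0,-10,0,0,0],[0,-26,-5,0,0,0,0],[0,-26,-5,0,0,0,0],[0,0,0,0,0,0,0],[0,0,0,0,0,0,0]]}}

```text
time_s: 12.05
tool_pos: [0.5215, -0.1321, 0.0909]
tool_rot: [-179.9, -0.1, 163.2]
force: [-0.2, 0.2, -0.0]
grip_width: 0.0002
```

```bash
python3 chk.py g heel_cap waist_cap toe_cap; python3 - <<'E'
from h import *
for n in ("heel_cap","waist_cap"):
  for d in env.regions_of("wrist",n)[:1]:
    v,u=np.nonzero(d["region"]); print(n,[ray("wrist",u.mean(),v.mean(),z).round(4) for z in (.068,.08)])
E
```

```text
[ 0.5215 -0.1321  0.0909] [-0.15  0.16 -0.02]
side heel_cap 0.54 [249. 192. 260. 200.] 256.2 193.1
side waist_cap 0.61 [274. 193. 290. 208.] 281.9 200.4
side toe_cap 0.43 [300. 207. 316. 220.] 308.6 212.5
r [253 190  10   9  62] [257.2 194.5]
y [277 196  11   9  69] [282.1 199.6]
b [304 208  11  11  89] [309.1 212.7]
wrist heel_cap 0.64 [278. 143. 307. 176.] 290.0 158.3
wrist waist_cap 0.86 [258. 217. 293. 252.] 273.5 234.3
heel_cap [array([ 0.477 , -0.1076,  0.068 ]), array([ 0.4751, -0.1076,  0.08  ])]
waist_cap [array([ 0.5266, -0.1343,  0.068 ]), array([ 0.5221, -0.1329,  0.08  ])]
```

{"op": "send_rows", "data": {"plan": [[0,0,0,15,0,0,0],[0,0,0,15,0,0,0],[0,0,0,8,0,0,0],[0,0,0,3,0,0,0],[0,0,0,1.5,0,0,0],[0,0,0,1.5,0,0,0],[0,0,0,1.5,0,0,0],[0,0,0,1.5,0,0,0],[0,0,0,1.5,0,0,0],[0,0,0,1.5,0,0,0]]}}

```text
time_s: 13.55
tool_pos: [0.5227, -0.1318, 0.0422]
tool_rot: [180.0, 0.1, 163.3]
force: [-0.3, 0.4, 3.1]
grip_width: 0.0002
```

{"op": "send_rows", "data": {"plan": [[0,0,0,1.5,0,0,0],[0,0,0,1.5,0,0,0],[0,0,0,1,0,0,0]]}}

```text
time_s: 13.85
tool_pos: [0.5226, -0.1318, 0.0377]
tool_rot: [180.0, 0.0, 163.3]
force: [-0.7, -0.2, 4.4]
grip_width: 0.0008
```

{"op": "send_rows", "data": {"plan": [[0,0,0,1.5,0,0,0],[0,0,0,1.5,0,0,0],[0,0,0,1,0,0,0]]}}

```text
time_s: 14.15
tool_pos: [0.5225, -0.1318, 0.0336]
tool_rot: [180.0, 0.0, 163.3]
force: [1.1, -0.4, 5.1]
grip_width: 0.0006
```

{"op": "send_rows", "data": {"plan": [[0,0,0,1,0,0,0],[0,0,0,0.5,0,0,0]]}}

```text
time_s: 14.35
tool_pos: [0.5226, -0.1318, 0.0324]
tool_rot: [180.0, 0.0, 163.3]
force: [0.2, -0.3, 6.5]
grip_width: 0.0007
```

{"op": "send_rows", "data": {"plan": [[0,0,0,0,0,0,0],[0,0,0,0,0,0,0],[0,0,0,-10,0,0,0],[0,0,0,-15,0,0,0],[0,0,0,-25,0,0,0],[0,0,0,-10,0,0,0],[0,-25,-6,0,0,0,0],[0,-26,-6,0,0,0,0],[0,0,0,0,0,0,0],[0,0,0,0,0,0,0]]}}

```text
time_s: 15.35
tool_pos: [0.567, -0.1582, 0.0918]
tool_rot: [-180.0, -0.1, 163.2]
force: [-1.2, -0.6, -0.4]
grip_width: 0.0003
```

```bash
python3 chk.py i; python3 - <<'E'
from h import *
for n in ("waist_cap","toe_cap"):
  for d in env.regions_of("wrist",n)[:1]:
    v,u=np.nonzero(d["region"]); print(n,d["confidence"],[ray("wrist",u.mean(),v.mean(),z).round(4) for z in (.068,.08)])
E
```

```text
[ 0.567  -0.1582  0.0918] [-1.21 -0.63 -0.39]
r [253 190  10   9  54] [257.1 194.5]
y [277 200  11  10  85] [282.  204.2]
b [304 209  11  10  84] [309.1 213. ]
waist_cap 0.72 [array([ 0.522 , -0.1323,  0.068 ]), array([ 0.5202, -0.1323,  0.08  ])]
toe_cap 0.87 [array([ 0.5716, -0.1585,  0.068 ]), array([ 0.5672, -0.1571,  0.08  ])]
```

{"op": "send_rows", "data": {"plan": [[0,0,0,15,0,0,0],[0,0,0,15,0,0,0],[0,0,0,9,0,0,0],[0,0,0,3,0,0,0],[0,0,0,1.5,0,0,0],[0,0,0,1.5,0,0,0],[0,0,0,1.5,0,0,0],[0,0,0,1.5,0,0,0],[0,0,0,1.5,0,0,0],[0,0,0,1.5,0,0,0]]}}

```text
time_s: 16.55
tool_pos: [0.5681, -0.1581, 0.0417]
tool_rot: [180.0, 0.1, 163.3]
force: [-0.4, -0.4, 3.6]
grip_width: 0.0004
```

{"op": "send_rows", "data": {"plan": [[0,0,0,1.5,0,0,0],[0,0,0,1.5,0,0,0],[0,0,0,1.5,0,0,0],[0,0,0,1,0,0,0]]}}

```text
time_s: 16.95
tool_pos: [0.568, -0.1581, 0.0357]
tool_rot: [-180.0, 0.0, 163.3]
force: [0.5, -0.7, 3.5]
grip_width: 0.0004
```

{"op": "send_rows", "data": {"plan": [[0,0,0,1.5,0,0,0],[0,0,0,1,0,0,0]]}}

```text
time_s: 17.15
tool_pos: [0.568, -0.1581, 0.0332]
tool_rot: [-180.0, 0.0, 163.3]
force: [0.9, -0.4, 4.9]
grip_width: 0.0006
```

{"op": "send_rows", "data": {"plan": [[0,0,0,0.7,0,0,0],[0,0,0,0,0,0,0]]}}

```text
time_s: 17.35
tool_pos: [0.568, -0.1581, 0.0327]
tool_rot: [180.0, 0.0, 163.3]
force: [-0.3, 0.6, 5.9]
grip_width: 0.0003
```

Down (5.9 N, at the same height as the other two). Lifting straight up and clear.

{"op": "send_rows", "data": {"plan": [[0,0,0,0,0,0,0],[0,0,0,0,0,0,0],[0,0,0,-10,0,0,0],[0,0,0,-20,0,0,0],[0,0,0,-30,0,0,0],[0,0,0,-35,0,0,0],[0,30,0,-35,0,0,0],[0,30,0,-30,0,0,0],[0,30,0,-20,0,0,0],[0,0,0,0,0,0,0],[0,0,0,0,0,0,0],[0,0,0,0,0,0,0]]}}

```text
time_s: 18.55
tool_pos: [0.4813, -0.1318, 0.2115]
tool_rot: [-179.9, -0.1, 163.3]
force: [-0.1, -0.4, -0.9]
grip_width: 0.0005
```

```bash
python3 chk.py j heel_cap; python3 - <<'E'
from h import *
s=cv2.imread("pics/side1.png"); j=cv2.imread("pics/j_side.png")
cv2.imwrite("pics/fin.png",cv2.hconcat([cv2.resize(x[150:310,190:370],(400,356),interpolation=2) for x in (s,j)]))
env.read_camera("side")
for n in ("cup","cream_spool","wax","cork"):
    d=env.regions_of("side",n)[0]; v,u=np.nonzero(d["region"]); print(n,u.mean().round(1),v.mean().round(1),np.round(d["rect"]))
E
```

```text
[ 0.4813 -0.1318  0.2115] [-0.08 -0.4  -0.86]
side heel_cap 0.44 [249. 189. 263. 201.] 256.4 193.1
r [252 189  11  10  76] [257.1 193.8]
y [277 200  11  10  90] [282.2 204.5]
b [304 213  11  10  86] [308.8 217.6]
wrist heel_cap 0.75 [288. 170. 310. 190.] 297.4 178.2
cup 285.6 181.5 [274. 170. 298. 196.]
cream_spool 338.5 204.3 [329. 191. 350. 218.]
wax 224.6 251.5 [212. 242. 244. 261.]
cork 287.3 279.8 [277. 268. 298. 292.]
```

View pics/fin.png

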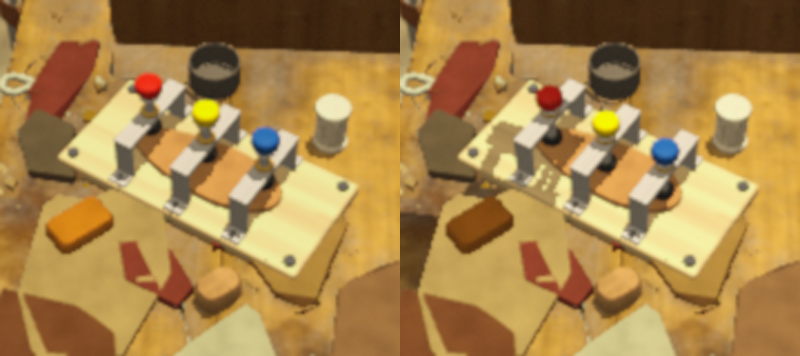

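```bash
python3 -c "
from cell import env
print(env.sign_off())"
```

```text
the job is handed in; nothing more can be done
None
```

I pressed the red, yellow and blue plungers down in that order with the closed fingertips, then raised the hand clear (TCP at z 0.21 m) and handed the job in at about 18.8 s.

- **Plungers:** each moved at about 4 N. Each then rose to 6–7 N on its cap spring at the same tool height (TCP z 0.032–0.033 m), which puts all three at their stops. I saw no force reading above 7.2 N, against the 25 N limit.
- **Final side picture:** all three caps sit about 5 px lower than at the start. The insole looks unmoved, and the spool, wax, cork and cup are within about 1 px of where they were.
- **Readings that disagreed:**
  - The closed fingertips touched the caps about 39 mm higher than the reported TCP. I went by the force reading and the cameras instead, and found the first contact in small slow steps.
  - The first yellow fit from the colour mask put its cap at z 0.092 m, which is too high, so I used the network positions and the midpoint between red and blue.
- **Not checked:** the joint values themselves can't be read, so the plunger depths are inferred from force and pictures. Sign-off gave no verdict.

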